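# Assemble the sieve stack on the shaker

### The arm

A 6-joint arm with a two-finger parallel gripper is mounted at the origin on a cart in front of the work surface, level with it; the furniture and walls round the work are solid. World frame = base frame: x ahead of the robot, y to its left, z up, the work surface at z = 0. Lengths are in m, angles in rad, forces in N, time in s.
With the tool pointing down it reaches from about 0.3 to 0.85 m from the base axis. Payload 4.2 kg.
Tool frame: the origin (TCP) lies midway between the tips of the shut fingers; the grasp point (between the pads) lies 19 mm behind it; z points along the fingers, y is the line along which they close (so a half turn about z gives the same grasp; the last joint's range is limited). The gripper opens to 91 mm and grips with 3 to 60 N. Pads are 32 mm wide; open, the fingers measure 118 mm over their backs; the gripper's body (76 mm by 178 mm) begins 60 mm behind the grasp point.
Start: joints at [-1.243, 0.32, 1.565, -0, 1.257, -0.02], TCP at [0.196, -0.541, 0.214] pointing down, gripper open.
Joint ranges: [-3.11, 3.11], [-0.84, 2.01], [0.21, 2.61], [-1.34, 4.49], [0.05, 2.63], [-2.56, 2.56]. Speed limits (rad/s): [2.57, 2.57, 3.14, 3.14, 3.14, 3.14].

### API

Orientations are given as a rotation vector (axis times angle).
In Python, from workcell import sensors, viewer, job gives the robot as it stands.
- The arm moves only by the tool send_rows, never from a script. Its arguments are lists of equal length, an entry for each row: "hand": the opening in per cent of the stroke, from 0 (shut) to 100 (fully open); "slide": the shift along the tool's x, y, z in m, a list of three; "rot": the turn, a rotation vector about the tool's x, y, z in degrees, a list of three. A call has 1 to 20 rows; each row shifts and turns the commanded pose from where the row before left it, along the tool's axes as they then stand; what a row does not reach is not made up. A row lasts 1/8 s, in which the tool goes at most 62.5 mm and 10.7 degrees, less where a joint would pass 70% of its speed; a pose out of reach is approached as far as the arm can. A call is refused whole if a number of a shift passes 0.0625 or a number of a turn 10.7, either way. A call with a gripper value outside its range is refused whole. The fingers move at their own pace and stop on an object; "force" is the grip in N (left out, the last holds). Time passes only in rows, so rows that do not move let the fingers close. It gives the time, the measured TCP pose, the force, the opening and the grip force at its end, in the units of the state.
- sensors.state(): the state, without advancing time (a new reading comes with each control period).
- viewer.read_camera(name): name is "scene" or "top" or "wrist"; returns the picture (420x560x3 uint8, blue, green, red); there is no depth.
- viewer.get_calibration(name): a dict with "fx", "fy", "cx", "cy" (pixels), "cam_to_world" (4x4, takes a point from camera to world coordinates). Camera axes: x right, y down, z forward; pixel columns grow to the right and rows downward; lengths in m; the calibration is good to about 2 mm. A picture is of the moment at which its call begins: read the wrist's pose just before it. get_calibration takes no time and is no camera call; for the wrist camera it gives the pose at the moment of the call.
- job.hand_in(): hands the job in; it is judged then, once.
The state is a dict: "time": time; "qpos": joint angles; "dq": joint speeds; "tau": joint torques, N m; "position": TCP position; "orientation": TCP orientation; "wrist_force": force on the tool from outside, world axes, zero at the start; "torque": the same for the moment, N m; "gripper_width": opening from 0.0 (shut) to 1.0 (fully open); "finger_force": force on a finger pad.
Only numpy, scipy, OpenCV 4.12 (cv2) and the standard library are available. Lean on these libraries where they do the work, as an engineer would, in place of code of your own. Each camera call takes 0.05 s, during which the arm holds its last target. There are 200 camera calls.

### The job

Get the grading test ready: stack the three small test sieves on the receiver pan of the little shaker, the finest (bronze gauze) at the bottom, the medium one in the middle and the coarsest (wide open grid) on top, then close the stack with the sieve lid. Every part must sit level and fully home in the rim below it; leave everything else on the bench where it is.

Things in the scene. Friction and masses are not known exactly. Their poses are not given: they have to be found in the camera images.
- fine_sieve: Fine test sieve: red band and rim, closed copper-coloured gauze. Loose, 66 mm wide, 36 high, 0.12 kg. Foot: tapered skirt 8 mm high, 50 to 58 mm wide; frame 66 mm outside from 8 to 36 mm, open rim 61 mm inside, takes the next skirt, whose shoulder rests on the rim (next foot 28 mm above this foot). Origin: centre of foot, z up. Grasp across the frame.
- medium_sieve: Medium test sieve: yellow band and rim, grey wire cloth, 4 mm mesh. Loose, 66 mm wide, 36 high, 0.12 kg. Foot: tapered skirt 8 mm high, 50 to 58 mm wide; frame 66 mm outside from 8 to 36 mm, open rim 61 mm inside, takes the next skirt, whose shoulder rests on the rim (next foot 28 mm above this foot). Origin: centre of foot, z up. Grasp across the frame.
- coarse_sieve: Coarse test sieve: blue band and rim, open steel grid of 10 mm squares. Loose, 66 mm wide, 36 high, 0.12 kg. Foot: tapered skirt 8 mm high, 50 to 58 mm wide; frame 66 mm outside from 8 to 36 mm, open rim 61 mm inside, takes the next skirt, whose shoulder rests on the rim (next foot 28 mm above this foot). Origin: centre of foot, z up. Grasp across the frame.
- sieve_lid: Sieve lid: aluminium disc with a black knob, loose, 66 mm wide, 36 high, 0.09 kg. Skirt as on the sieves (8 mm high, 50 to 58 mm wide), flange 66 mm wide from 8 to 12 mm, 13 mm neck, round knob 22 mm wide from 19 to 36 mm. Origin: centre of foot, z up. Take it by the knob. On the coarse sieve its foot is 28 mm above that sieve's foot.
- sieve_shaker: Small sieve shaker, fixed: grey housing 110 x 110 x 36 mm, dial on its -x face, round deck, on it the empty open steel receiver pan, 66 mm outside, 61 inside, upright on the axis of the origin, rim 78 mm above the origin. Origin: centre of the underside on the bench, z up. A sieve seated in the pan's rim has its foot 70 mm above the origin.
- stability_press: Big grey testing machine at the back left, fixed, not part of the job: an obstacle beside the sieves. Housing 310 mm deep (x) by 455 mm wide (y), 234 mm high; from 29 mm in front of the origin backwards, its -y half carries a control panel up to 383 mm high; the +y half carries columns up to 636 mm. Origin: centre of its underside, z up, front towards -x.
- cutting_ring: steel cutting ring for soil, a plain low ring 62 mm across and 20 mm high, without gauze or coloured band. Loose bystander, stays where it is. Origin: centre of its underside.
- moisture_tin: round aluminium sample tin with its lid on, 59 mm across, 38 mm high. Loose bystander, stays where it is. Origin: centre of its underside.
- weight_100g: brass knob weight, 27 mm across, 36 mm high. Loose bystander, stays where it is. Origin: centre of its underside.
- weight_50g: smaller brass knob weight, 21 mm across, 30 mm high. Loose bystander, stays where it is. Origin: centre of its underside.

How it is judged:
At the end, for the whole second after the job is handed in: From bottom to top: receiver pan, fine sieve, medium sieve, coarse sieve, lid; each part within 5 mm of the axis of the one below, within 3 mm of its seated height (foot 70 mm above the shaker's origin, then 28 mm above each foot below) and level within 0.08 rad; all at rest and released (horizontal distance between fine_sieve and sieve_shaker below 0.005 m and z of fine_sieve in the frame of sieve_shaker between 0.067 and 0.073 m and angle between each of fine_sieve, medium_sieve, coarse_sieve, sieve_lid's own z axis and vertical below 0.08 rad and horizontal distance between medium_sieve and fine_sieve below 0.005 m and z of medium_sieve in the frame of fine_sieve between 0.025 and 0.031 m and horizontal distance between coarse_sieve and medium_sieve below 0.005 m and z of coarse_sieve in the frame of medium_sieve between 0.025 and 0.031 m and horizontal distance between sieve_lid and coarse_sieve below 0.005 m and z of sieve_lid in the frame of coarse_sieve between 0.025 and 0.031 m and linear speed of each of fine_sieve, medium_sieve, coarse_sieve, sieve_lid below 0.02 m/s and contact force between each of fine_sieve, medium_sieve, coarse_sieve, sieve_lid and the fingers below 0.1 N); the robot touches nothing.
It fails at once if the cutting ring is shifted by more than 30 mm (distance of cutting_ring from where it was at the start of the episode above 0.03 m).
It fails at once if the moisture tin is shifted by more than 30 mm (distance of moisture_tin from where it was at the start of the episode above 0.03 m).
It fails at once if the weight 100g is shifted by more than 30 mm (distance of weight_100g from where it was at the start of the episode above 0.03 m).
It fails at once if the weight 50g is shifted by more than 30 mm (distance of weight_50g from where it was at the start of the episode above 0.03 m).
It also fails if it takes over 112 s, if anything falls off the work surface, if the arm or the gripper's body presses on something with over 40 N, if the wrist force passes 120 N, or if a joint passes its speed limit or range.

## Working session

There is one attempt and no reset: what is moved stays moved. The work goes in short steps, Python scripts to look and compute and a tool call to move; the robot and the scene stay as the last step left them, time stands still between calls to the robot, and variables do not carry over. Pictures are saved under pics/ and viewed, at most 14 in all, crops included, and the job is handed in when it is done.

Besides the shell and the picture viewer there is one more tool, called after ">>>" as a command line: name --argument value ..., lists and objects as JSON in quotes. send_rows: Moves the arm, as the interface text tells. Its arguments: {"type":"object","properties":{"hand":{"type":"array","items":{"type":"number"}},"slide":{"type":"array","items":{"type":"array","items":{"type":"number"}}},"rot":{"type":"array","items":{"type":"array","items":{"type":"number"}}},"force":{"type":"number"}},"required":["hand","slide","rot"]}

```bash
mkdir -p pics; cat > h.py <<'E'
import numpy as np, cv2
from workcell import sensors, viewer, job
def ray(name,u,v,z,c=None):
    c=c or viewer.get_calibration(name); M=np.array(c["cam_to_world"])
    d=M[:3,:3]@np.array([(u-c["cx"])/c["fx"],(v-c["cy"])/c["fy"],1.]); o=M[:3,3]
    return o+d*(z-o[2])/d[2]
def proj(name,p,c=None):
    c=c or viewer.get_calibration(name); M=np.array(c["cam_to_world"])
    q=M[:3,:3].T@(np.array(p)-M[:3,3]); return q[0]/q[2]*c["fx"]+c["cx"],q[1]/q[2]*c["fy"]+c["cy"]
E
python3 - <<'E'
from h import *
for n in ["scene","top"]:
    cv2.imwrite(f"pics/{n}0.png",viewer.read_camera(n)); c=viewer.get_calibration(n)
    print(n,c["fx"],c["cx"],c["cy"],np.round(c["cam_to_world"],3).tolist())
print(sensors.state())
E
```

```text
scene 499.4969822194429 279.3726039561604 211.33499482792035 [[-0.815, -0.404, 0.414, 0.062], [-0.579, 0.557, -0.595, 0.731], [0.01, -0.725, -0.688, 0.935], [0.0, 0.0, 0.0, 1.0]]
top 414.36634297881466 288.7608426831581 203.18814314807176 [[-0.042, -0.978, 0.206, 0.413], [-0.999, 0.041, -0.009, -0.023], [0.001, -0.206, -0.979, 0.889], [0.0, 0.0, 0.0, 1.0]]
{'time': 0.1, 'qpos': array([-1.24298226e+00,  3.20206979e-01,  1.56551091e+00, -4.84414034e-05,
        1.25738707e+00, -2.00133068e-02]), 'dq': array([ 0.00324555, -0.00131625, -0.00262609, -0.00051399, -0.0001303 ,
        0.00288601]), 'tau': array([ 6.29350998e-04, -4.13333559e+01, -2.32508236e+01,  7.29229418e-02,
        4.21542011e-02, -7.12408291e-05]), 'position': array([ 0.19583297, -0.54016745,  0.21323431]), 'orientation': array([-3.09273299e+00, -5.43381667e-01,  4.35459943e-04]), 'wrist_force': array([-0.19217995, -0.00493431,  0.49472741]), 'torque': array([-0.03785243,  0.00663912, -0.00932085]), 'finger_force': 0.0, 'gripper_width': 0.9978163115960782}
```

View pics/scene0.png

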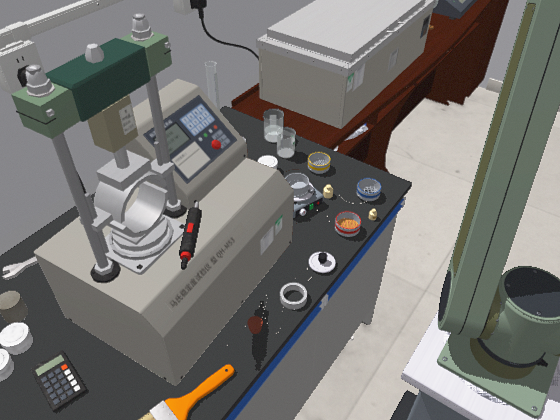

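View pics/top0.png

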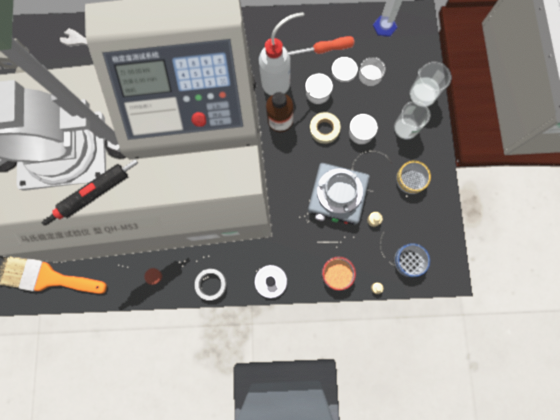

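Top view: pan about (343,188), yellow (413,177), blue (411,261), red (339,273), lid knob (270,282), cutting ring (210,284), weights (375,219) and (377,288). The press edge runs along column 260-270. Next I measure by colour mask.

```bash
cat > m.py <<'E'
from h import *
im=cv2.imread("pics/top0.png"); hsv=cv2.cvtColor(im,cv2.COLOR_BGR2HSV)
def fit(name,roi,lo,hi,z):
    u0,v0,u1,v1=roi; m=np.zeros(im.shape[:2],np.uint8)
    m[v0:v1,u0:u1]=cv2.inRange(hsv,np.array(lo),np.array(hi))[v0:v1,u0:u1]
    p=cv2.findNonZero(m)
    h=cv2.convexHull(p); w=np.array([ray("top",*q[0],z)[:2] for q in h],np.float32)
    c,r=cv2.minEnclosingCircle(w); print(name,len(p),np.round(c,3),round(r*2000,1),"reach",round(float(np.hypot(*c)),3)); return c
fit("red",(315,250,362,300),(0,110,60),(9,255,255),.03)
fit("yellow",(390,155,436,200),(12,90,70),(32,255,255),.03)
fit("blue",(388,238,436,284),(100,80,50),(125,255,255),.03)
fit("lid",(250,262,292,302),(0,0,90),(180,70,255),.012)
fit("ring",(190,265,230,302),(0,0,90),(180,70,255),.02)
for n,(u,v,z) in dict(w100=(375,217,.036),w50=(377,286,.03),knob=(270,283,.03),pan=(343,188,.078)).items(): print(n,np.round(ray("top",u,v,z),3))
for q in [(318,164),(369,175),(362,222),(309,211)]: print("house",np.round(ray("top",*q,.036),3))
print("press edge",np.round(ray("top",270,235,.234),3),np.round(ray("top",256,135,.234),3))
cv2.imwrite("pics/crop.png",cv2.resize(im[120:310,180:450],None,fx=2.9,fy=2.9,interpolation=cv2.INTER_CUBIC))
E
python3 m.py
```

```text
red 177 [ 0.444 -0.127] 69.0 reach 0.461
yellow 230 [ 0.642 -0.302] 73.8 reach 0.709
blue 145 [ 0.465 -0.282] 69.9 reach 0.543
lid 893 [0.436 0.016] 74.5 reach 0.436
ring 558 [0.434 0.139] 68.3 reach 0.455
w100 [ 0.556 -0.21   0.036]
w50 [ 0.415 -0.203  0.03 ]
knob [0.43  0.014 0.03 ]
pan [ 0.611 -0.141  0.078]
house [ 0.676 -0.097  0.036]
house [ 0.647 -0.205  0.036]
house [ 0.547 -0.182  0.036]
house [ 0.574 -0.073  0.036]
press edge [0.501 0.003 0.234] [0.67  0.021 0.234]
```

View pics/crop.png

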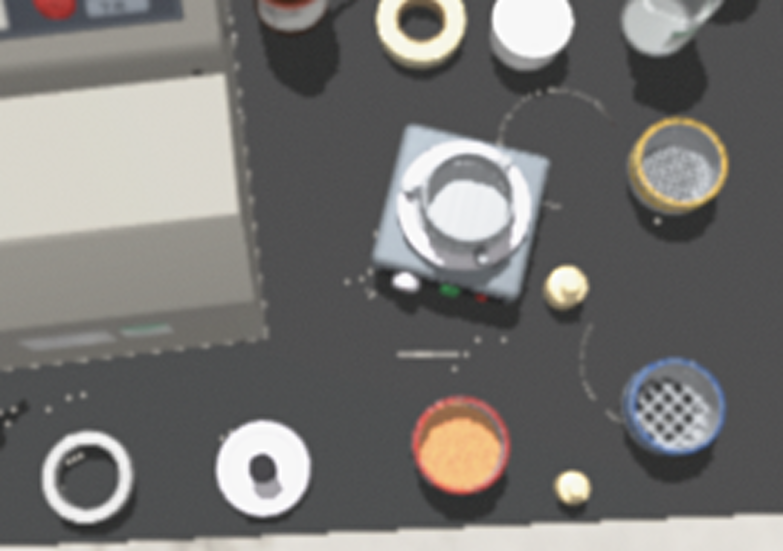

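The housing corners average to (0.611,-0.139), which agrees with the pan centre. Fine is at about (0.444,-0.127), medium (0.642,-0.302), coarse (0.465,-0.282) and lid (0.436,0.016). I'll turn to yaw 0, go above the fine sieve and take a wrist look.

>>> send_rows --hand '[88, 88, 88, 88, 88, 88, 88, 88, 88, 88, 88]' --slide '[[0, 0, 0], [0, 0, 0], [0.031, -0.052, 0], [0.031, -0.052, 0], [0.031, -0.052, 0], [0.031, -0.052, 0], [0.031, -0.052, 0], [0.031, -0.052, 0], [0.031, -0.052, 0], [0.031, -0.05, 0], [0, 0, 0]]' --rot '[[0, 0, 10], [0, 0, 9.9], [0, 0, 0], [0, 0, 0], [0, 0, 0], [0, 0, 0], [0, 0, 0], [0, 0, 0], [0, 0, 0], [0, 0, 0], [0, 0, 0]]' --force 25

```text
time: 1.48
position: [0.4451, -0.1233, 0.2136]
orientation: [-3.141, -0.011, 0.0]
wrist_force: [-0.5, -1.0, 0.0]
gripper_width: 0.883
finger_force: 0.0
```

```bash
python3 - <<'E'
from h import *
cv2.imwrite("pics/w1.png",viewer.read_camera("wrist")); c=viewer.get_calibration("wrist")
print(c["fx"],c["cx"],c["cy"],np.round(c["cam_to_world"],3).tolist()); s=sensors.state(); print(s["position"],s["orientation"],s["qpos"])
E
```

```text
339.46141469850767 278.3844198152024 211.5902067288752 [[0.005, -0.958, -0.286, 0.526], [-1.0, -0.004, -0.003, -0.126], [0.001, 0.286, -0.958, 0.385], [0.0, 0.0, 0.0, 1.0]]
[ 0.44405536 -0.12502941  0.21354202] [ 3.14149158e+00  7.23905102e-03 -1.70961804e-03] [-2.99088852e-01  1.40925195e-01  1.80710285e+00 -4.42126824e-04
  1.19457660e+00  1.26726146e+00]
```

View pics/w1.png

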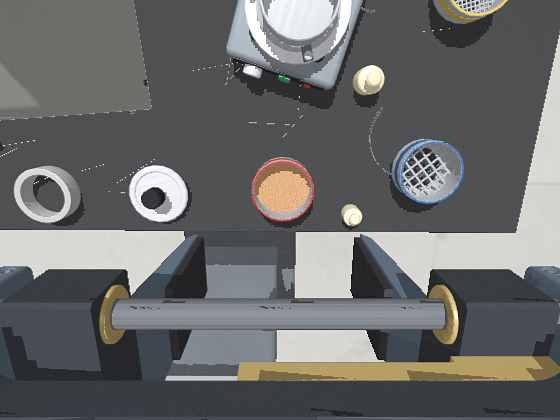

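The wrist view shows fine at (283,188), coarse (428,170), lid (158,193), cutting ring (47,193), w50 (351,214), w100 (369,80), and the pan at the upper edge. I measure these rims, correcting for the visible flank.

```bash
cat > w.py <<'E'
from h import *
def rim(im,c,roi,lo,hi,ztop=.036,zlow=.008,name="wrist",D=.066):
    u0,v0,u1,v1=roi; m=np.zeros(im.shape[:2],np.uint8); hsv=cv2.cvtColor(im,cv2.COLOR_BGR2HSV)
    m[v0:v1,u0:u1]=cv2.inRange(hsv,np.array(lo),np.array(hi))[v0:v1,u0:u1]
    n,lab,st,_=cv2.connectedComponentsWithStats(cv2.dilate(m,np.ones((3,3)))); k=1+np.argmax(st[1:,4])
    p=cv2.findNonZero(((lab==k)&(m>0)).astype(np.uint8))
    w=np.array([ray(name,*q[0],ztop,c)[:2] for q in cv2.convexHull(p)],np.float32)
    e,r=cv2.minEnclosingCircle(w); e=np.array(e); o=np.array(c["cam_to_world"])[:3,3]
    d=e-o[:2]; f=(o[2]-ztop)/(o[2]-zlow); L=np.linalg.norm(d)
    pr=max(0,L*(1-f)-D/2*(1-f)); print("raw",e.round(4),"dia",round(2000*r,1),"expected",round((D+pr)*1000,1)); return e+d/L*pr/2
E
python3 - <<'E'
from w import *
im=cv2.imread("pics/w1.png"); c=viewer.get_calibration("wrist")
print("red",rim(im,c,(240,145,325,230),(0,110,60),(8,255,255)))
red2=rim(im,c,(240,145,325,230),(170,90,60),(180,255,255))if 0 else None
print("blue",rim(im,c,(385,130,470,212),(100,80,50),(125,255,255)))
print("lid",rim(im,c,(120,155,195,228),(0,0,90),(180,70,255),.012,.008))
t=cv2.imread("pics/top0.png"); ct=viewer.get_calibration("top")
print("yel",rim(t,ct,(390,155,436,200),(12,90,70),(32,255,255),name="top"))
print("red",rim(t,ct,(315,250,362,300),(0,110,60),(9,255,255),name="top"))
print("w50",ray("wrist",351,214,.02,c))
E
```

```text
raw [ 0.445  -0.1304] dia 68.4 expected 69.6
red [ 0.4432118  -0.13055232]
raw [ 0.4652 -0.2822] dia 72.9 expected 76.0
blue [ 0.46340536 -0.28684034]
raw [0.4377 0.0098] dia 72.8 expected 67.4
lid [0.43733037 0.01037   ]
raw [ 0.6403 -0.3003] dia 73.3 expected 76.3
yel [ 0.64355265 -0.30431613]
raw [ 0.4435 -0.126 ] dia 68.6 expected 68.4
red [ 0.44378282 -0.12710269]
w50 [ 0.41439866 -0.20833577  0.02      ]
```

>>> send_rows --hand '[85, 85, 85, 85, 85, 85, 85, 60, 60, 60, 60, 60]' --slide '[[-0.001, 0.004, 0], [0, 0, 0.05], [0, 0, 0.05], [0, 0, 0.05], [0, 0, 0.035], [0, 0, 0.02], [0, 0, 0], [0, 0, 0], [0, 0, 0], [0, 0, 0], [0, 0, 0], [0, 0, 0]]' --rot '[[0, 0, 0], [0, 0, 0], [0, 0, 0], [0, 0, 0], [0, 0, 0], [0, 0, 0], [0, 0, 0], [0, 0, 0], [0, 0, 0], [0, 0, 0], [0, 0, 0], [0, 0, 0]]' --force 25

```text
time: 3.02
position: [0.4433, -0.131, 0.0097]
orientation: [3.14, 0.002, 0.002]
wrist_force: [-1.6, -1.6, 6.2]
gripper_width: 0.725
finger_force: 25.0
```

Gripped at 66 mm. I lift and stop short of the shaker so the wrist camera can see the pan.

>>> send_rows --hand '[60, 60, 60, 60, 60, 60, 60, 60]' --slide '[[0, 0, -0.02], [0, 0, -0.05], [0, 0, -0.06], [0, 0, -0.06], [0.03, 0.003, -0.04], [0.04, 0.004, 0], [0.017, 0, 0], [0, 0, 0]]' --rot '[[0, 0, 0], [0, 0, 0], [0, 0, 0], [0, 0, 0], [0, 0, 0], [0, 0, 0], [0, 0, 0], [0, 0, 0]]'

```text
time: 4.03
position: [0.5294, -0.1369, 0.2374]
orientation: [-3.14, -0.002, 0.005]
wrist_force: [-0.8, -0.2, -1.5]
gripper_width: 0.728
finger_force: 25.0
```

```bash
python3 - <<'E'
from h import *
c=viewer.get_calibration("wrist"); im=viewer.read_camera("wrist"); cv2.imwrite("pics/w2.png",im)
print(np.array(c["cam_to_world"])[:3,3], sensors.state()["position"])
import pickle; pickle.dump(c,open("c2.pkl","wb"))
E
```

```text
[ 0.61162811 -0.13800782  0.40836356] [ 0.52852943 -0.13690613  0.2375815 ]
```

View pics/w2.png

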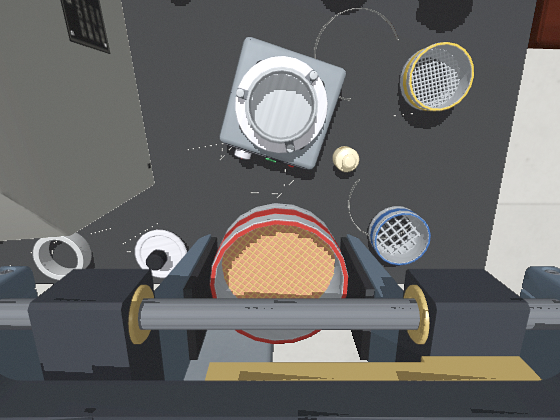

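The wrist view shows the pan rim centred near (281,104), yellow at (437,77), and the held fine sieve level at (281,285).

```bash
python3 - <<'E'
from w import *
import pickle; c=pickle.load(open("c2.pkl","rb")); im=cv2.imread("pics/w2.png")
g=cv2.GaussianBlur(cv2.cvtColor(im,cv2.COLOR_BGR2GRAY),(3,3),0)[50:160,225:340]
h=cv2.HoughCircles(g,cv2.HOUGH_GRADIENT,1,3,param1=100,param2=14,minRadius=28,maxRadius=40)
for x,y,r in h[0][:6]: 
    a=ray("wrist",x+225,y+50,.078,c); b=ray("wrist",x+225+r,y+50,.078,c); print(x+225,y+50,r,a.round(4),"R",np.linalg.norm(a-b).round(4))
print("yel",rim(im,c,(395,35,480,118),(12,90,70),(32,255,255)))
print("blue",rim(im,c,(362,200,435,268),(100,80,50),(125,255,255)))
print("held",[ray("wrist",u,285,.264,c).round(4) for u in (213,348)], ray("wrist",281,343,.264,c))
cv2.imwrite("pics/c2.png",cv2.resize(im[50:160,215:345],None,fx=5,fy=5,interpolation=cv2.INTER_NEAREST))
E
```

```text
281.5 103.5 32.7 [ 0.6167 -0.141   0.078 ] R 0.0303
277.5 112.5 39.4 [ 0.6087 -0.1373  0.078 ] R 0.0368
280.5 100.5 33.8 [ 0.6194 -0.14    0.078 ] R 0.0313
276.5 97.5 39.4 [ 0.622  -0.1363  0.078 ] R 0.0364
277.5 104.5 33.8 [ 0.6158 -0.1373  0.078 ] R 0.0314
283.5 112.5 39.4 [ 0.6087 -0.1429  0.078 ] R 0.0368
raw [ 0.643  -0.3014] dia 72.4 expected 75.3
yel [ 0.64387187 -0.30600606]
raw [ 0.4686 -0.281 ] dia 73.8 expected 77.8
blue [ 0.46440325 -0.28523088]
held [array([ 0.5316, -0.1071,  0.264 ]), array([ 0.5317, -0.1712,  0.264 ])] [ 0.49908259 -0.13950056  0.264     ]
```

View pics/c2.png

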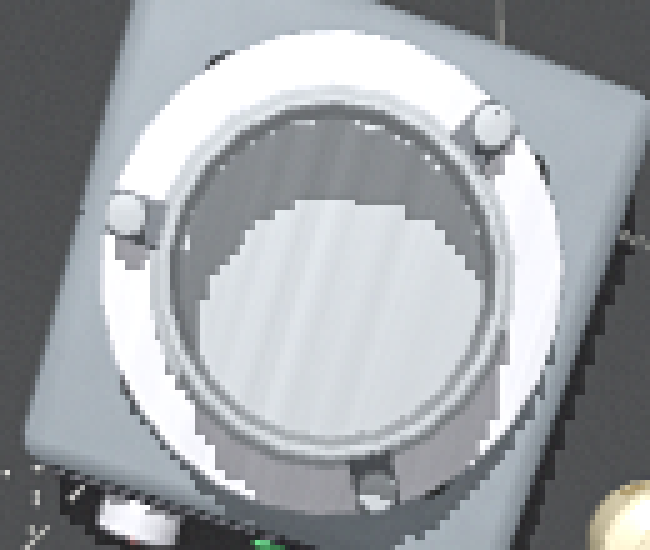

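Pan, merging both cameras and the offset seen on the held part: about (0.6125,-0.1395). I move over it and lower to just above the rim.

>>> send_rows --hand '[60, 60, 60, 60, 60, 60, 60]' --slide '[[0.042, 0.0015, 0], [0.042, 0.0015, 0], [0, 0, 0.05], [0, 0, 0.05], [0, 0, 0.035], [0, 0, 0.01], [0, 0, 0]]' --rot '[[0, 0, 0], [0, 0, 0], [0, 0, 0], [0, 0, 0], [0, 0, 0], [0, 0, 0], [0, 0, 0]]'

```text
time: 4.95
position: [0.6133, -0.1404, 0.0942]
orientation: [-3.142, -0.001, 0.001]
wrist_force: [-0.3, -0.2, -1.3]
gripper_width: 0.728
finger_force: 25.0
```

```bash
python3 - <<'E'
from h import *
im=viewer.read_camera("scene"); u,v=map(int,proj("scene",(.6125,-.1395,.08)));print(u,v)
t=viewer.read_camera("top")
a=cv2.resize(im[v-50:v+50,u-65:u+65],None,fx=5,fy=5,interpolation=cv2.INTER_CUBIC)
cv2.imwrite("pics/s3.png",a); print(sensors.state()["position"])
E
```

```text
296 178
[ 0.61470049 -0.14069194  0.09585732]
```

View pics/s3.png

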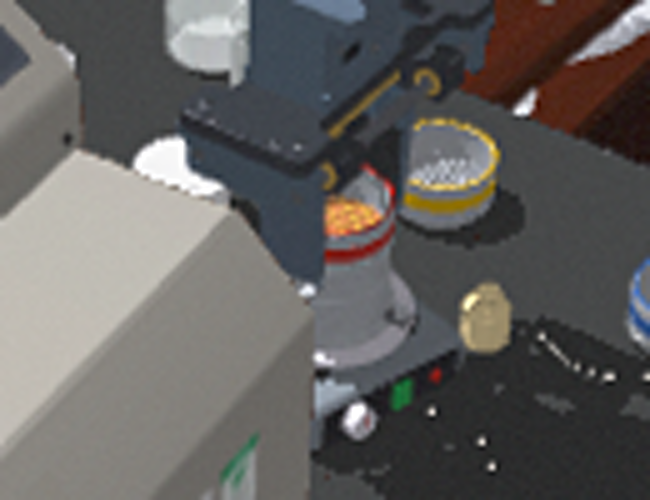

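The fine sieve is right over the pan. Lowering it home.

>>> send_rows --hand '[60, 60, 60, 60, 60]' --slide '[[0, 0, 0.004], [0, 0, 0.004], [0, 0, 0.004], [0, 0, 0.003], [0, 0, 0]]' --rot '[[0, 0, 0], [0, 0, 0], [0, 0, 0], [0, 0, 0], [0, 0, 0]]'

```text
time: 5.68
position: [0.6137, -0.1404, 0.0799]
orientation: [3.141, 0.001, 0.0]
wrist_force: [-1.5, 1.1, 3.9]
gripper_width: 0.729
finger_force: 25.0
```

>>> send_rows --hand '[88, 88, 88, 88, 88, 88, 88, 88, 88]' --slide '[[0, 0, 0], [0, 0, 0], [0, 0, -0.01], [0, 0, -0.03], [0, 0, -0.06], [0, 0, -0.06], [-0.04, 0.04, 0], [-0.04, 0.04, 0], [0, 0, 0]]' --rot '[[0, 0, 0], [0, 0, 0], [0, 0, 0], [0, 0, 0], [0, 0, 0], [0, 0, 0], [0, 0, 0], [0, 0, 0], [0, 0, 0]]'

```text
time: 6.8
position: [0.5316, -0.2226, 0.2402]
orientation: [3.14, -0.006, 0.001]
wrist_force: [0.1, 0.4, 0.1]
gripper_width: 0.882
finger_force: 0.0
```

```bash
python3 - <<'E'
from w import *
import pickle
c=viewer.get_calibration("wrist"); im=viewer.read_camera("wrist"); cv2.imwrite("pics/w4.png",im); pickle.dump(c,open("c4.pkl","wb"))
print(sensors.state()["position"]); print("red", [np.round(v) for v in proj("wrist",(.6125,-.1395,.106),c)],"yel",[np.round(v) for v in proj("wrist",(.643,-.303,.036),c)])
def auto(p,z,lo,hi,s=55,zl=.008):
    u,v=map(int,proj("wrist",p,c)); return rim(im,c,(max(u-s,0),max(v-s,0),u+s,v+s),lo,hi,z,zl)
print("fine",auto((.6125,-.1395,.106),.106,(0,110,60),(8,255,255),zl=.078))
print("yel",auto((.643,-.303,.036),.036,(12,90,70),(32,255,255)))
E
```

```text
[ 0.53313854 -0.22141855  0.23997499]
red [np.float64(180.0), np.float64(112.0)] yel [np.float64(354.0), np.float64(80.0)]
raw [ 0.6161 -0.1428] dia 68.6 expected 70.0
fine [ 0.61615825 -0.14083825]
raw [ 0.6434 -0.303 ] dia 68.6 expected 69.6
yel [ 0.6439916 -0.304716 ]
```

View pics/w4.png

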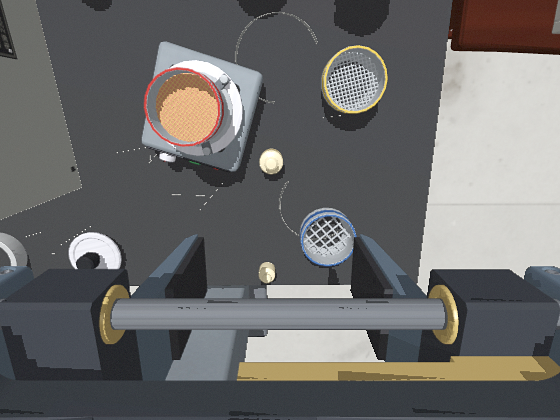

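The fine sieve sits square in the pan at (183,107); medium is at (354,80). Going for medium at (0.6425,-0.304).

>>> send_rows --hand '[88, 88, 88, 88, 88, 88, 88, 88, 88, 88, 60, 60, 60, 60, 60]' --slide '[[0.036, 0.0275, 0], [0.036, 0.0275, 0], [0.0375, 0.0275, 0], [0, 0, 0], [0, 0, 0.06], [0, 0, 0.06], [0, 0, 0.06], [0, 0, 0.03], [0, 0, 0.02], [0, 0, 0], [0, 0, 0], [0, 0, 0], [0, 0, 0], [0, 0, 0], [0, 0, 0]]' --rot '[[0, 0, 0], [0, 0, 0], [0, 0, 0], [0, 0, 0], [0, 0, 0], [0, 0, 0], [0, 0, 0], [0, 0, 0], [0, 0, 0], [0, 0, 0], [0, 0, 0], [0, 0, 0], [0, 0, 0], [0, 0, 0], [0, 0, 0]]'

```text
time: 8.72
position: [0.6446, -0.3033, 0.0111]
orientation: [3.14, 0.0, 0.006]
wrist_force: [1.2, 0.7, 5.6]
gripper_width: 0.725
finger_force: 25.0
```

>>> send_rows --hand '[60, 60, 60, 60, 60, 60, 60, 60, 60, 60]' --slide '[[0, 0, -0.02], [0, 0, -0.05], [0, 0, -0.06], [0, 0, -0.05], [-0.01, -0.054, 0], [-0.01, -0.054, 0], [-0.01, -0.055, 0], [0, 0, 0.03], [0, 0, 0.025], [0, 0, 0]]' --rot '[[0, 0, 0], [0, 0, 0], [0, 0, 0], [0, 0, 0], [0, 0, 0], [0, 0, 0], [0, 0, 0], [0, 0, 0], [0, 0, 0], [0, 0, 0]]'

```text
time: 9.98
position: [0.6117, -0.1395, 0.1328]
orientation: [-3.141, -0.001, 0.007]
wrist_force: [-0.3, -0.5, -1.1]
gripper_width: 0.729
finger_force: 25.0
```

```bash
python3 - <<'E'
from h import *
c=viewer.get_calibration("wrist"); im=viewer.read_camera("wrist"); cv2.imwrite("pics/w5.png",im)
s=[sensors.state()["position"]]
for n in ("top","scene"):
    cv2.imwrite(f"pics/{n}5.png",viewer.read_camera(n)); s.append(sensors.state()["position"])
print(np.round(s,4)); z=s[0][2]+.0263
for u in (213,281,348): print(ray("wrist",u,285,z,c).round(4))
E
```

```text
[[ 0.613  -0.1399  0.1343]
 [ 0.6138 -0.1402  0.1352]
 [ 0.6141 -0.1403  0.1356]]
[ 0.6147 -0.1099  0.1606]
[ 0.6147 -0.1419  0.1606]
[ 0.6147 -0.1735  0.1606]
```

View pics/w5.png

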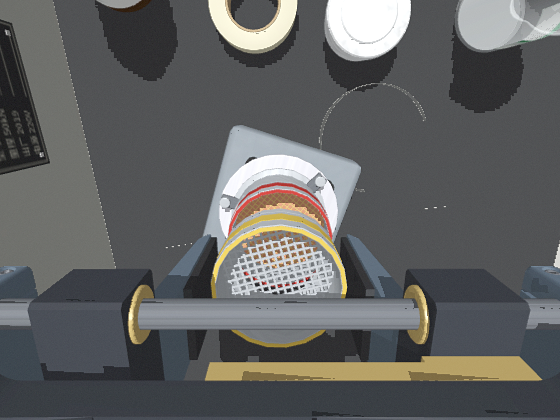

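Held medium sits over the fine sieve, about 2 mm toward -x compared with the previous grip (rim bottom row 347 vs 343). I correct that and lower.

>>> send_rows --hand '[60, 60, 60, 60, 60, 60, 60, 60]' --slide '[[0.002, 0, 0], [0, 0, 0.006], [0, 0, 0.006], [0, 0, 0.004], [0, 0, 0.004], [0, 0, 0.004], [0, 0, 0.003], [0, 0, 0]]' --rot '[[0, 0, 0], [0, 0, 0], [0, 0, 0], [0, 0, 0], [0, 0, 0], [0, 0, 0], [0, 0, 0], [0, 0, 0]]'

```text
time: 11.12
position: [0.6153, -0.1399, 0.109]
orientation: [3.141, 0.001, 0.002]
wrist_force: [-2.7, 0.5, 8.7]
gripper_width: 0.724
finger_force: 25.0
```

>>> send_rows --hand '[88, 88, 88, 88, 88, 88, 88, 88, 88]' --slide '[[0, 0, 0], [0, 0, 0], [0, 0, -0.01], [0, 0, -0.03], [0, 0, -0.06], [0, 0, -0.06], [-0.045, 0.04, 0], [-0.045, 0.04, 0], [0, 0, 0]]' --rot '[[0, 0, 0], [0, 0, 0], [0, 0, 0], [0, 0, 0], [0, 0, 0], [0, 0, 0], [0, 0, 0], [0, 0, 0], [0, 0, 0]]'

```text
time: 12.25
position: [0.5229, -0.222, 0.2682]
orientation: [3.14, -0.006, 0.001]
wrist_force: [0.9, 0.2, 0.2]
gripper_width: 0.879
finger_force: 0.0
```

```bash
cat > look.py <<'E'
from w import *
c=viewer.get_calibration("wrist"); im=viewer.read_camera("wrist")
def auto(n,p,lo,hi,s=55,zl=.008):
    u,v=map(int,proj("wrist",p,c)); print(n,u,v,rim(im,c,(max(u-s,0),max(v-s,0),u+s,v+s),lo,hi,p[2],zl).round(4))
Y=((12,90,70),(32,255,255)); B=((100,80,50),(125,255,255)); W=((0,0,90),(180,70,255))
print(sensors.state()["position"])
E
python3 - <<'E'
from look import *
cv2.imwrite("pics/w6.png",im)
auto("med",(.614,-.14,.134),*Y,zl=.106); auto("blue",(.465,-.284,.036),*B,s=48)
E
```

```text
[ 0.52453725 -0.22089327  0.26793373]
raw [ 0.6143 -0.1426] dia 68.9 expected 70.0
med 179 99 [ 0.6146 -0.1406]
raw [ 0.4677 -0.2827] dia 71.5 expected 73.5
blue 326 226 [ 0.4643 -0.2842]
```

View pics/w6.png

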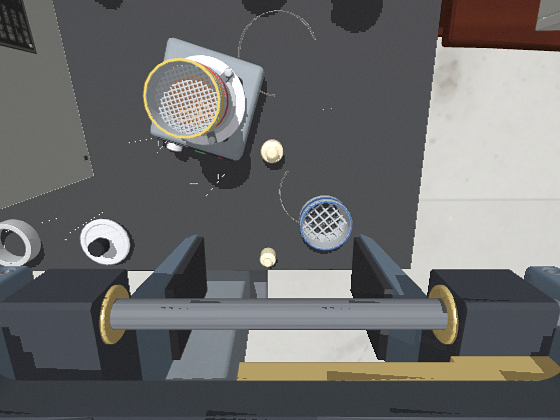

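Medium is seated, rim at (183,99); coarse is at (326,223). Going for coarse.

>>> send_rows --hand '[88, 88, 88, 88, 88, 88, 88, 88, 88, 60, 60, 60, 60, 60]' --slide '[[-0.03, 0.031, 0], [-0.03, 0.0315, 0], [0, 0, 0.06], [0, 0, 0.06], [0, 0, 0.06], [0, 0, 0.05], [0, 0, 0.02], [0, 0, 0.008], [0, 0, 0], [0, 0, 0], [0, 0, 0], [0, 0, 0], [0, 0, 0], [0, 0, 0]]' --rot '[[0, 0, 0], [0, 0, 0], [0, 0, 0], [0, 0, 0], [0, 0, 0], [0, 0, 0], [0, 0, 0], [0, 0, 0], [0, 0, 0], [0, 0, 0], [0, 0, 0], [0, 0, 0], [0, 0, 0], [0, 0, 0]]'

```text
time: 14.05
position: [0.4662, -0.2828, 0.0101]
orientation: [3.141, 0.0, 0.003]
wrist_force: [1.1, 0.4, 6.4]
gripper_width: 0.722
finger_force: 25.0
```

>>> send_rows --hand '[60, 60, 60, 60, 60, 60, 60, 60, 60, 60, 60]' --slide '[[0, 0, -0.02], [0, 0, -0.06], [0, 0, -0.06], [0, 0, -0.06], [0.037, -0.035, 0], [0.037, -0.035, 0], [0.037, -0.036, 0], [0.038, -0.0365, 0], [0, 0, 0.03], [0, 0, 0.009], [0, 0, 0]]' --rot '[[0, 0, 0], [0, 0, 0], [0, 0, 0], [0, 0, 0], [0, 0, 0], [0, 0, 0], [0, 0, 0], [0, 0, 0], [0, 0, 0], [0, 0, 0], [0, 0, 0]]'

```text
time: 15.42
position: [0.6134, -0.1403, 0.1693]
orientation: [-3.141, 0.0, 0.003]
wrist_force: [-0.6, -0.3, -1.7]
gripper_width: 0.718
finger_force: 25.0
```

```bash
python3 - <<'E'
from look import *
cv2.imwrite("pics/w7.png",im)
E
```

```text
[ 0.61400197 -0.14055656  0.17030995]
```

View pics/w7.png

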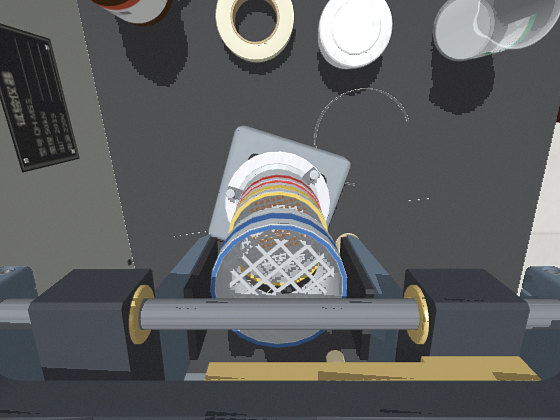

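Coarse is held level above the stack (rim bottom row about 346). I add 1.5 mm in x and lower.

>>> send_rows --hand '[60, 60, 60, 60, 60, 60, 60, 60]' --slide '[[0.0015, 0, 0.005], [0, 0, 0.009], [0, 0, 0.006], [0, 0, 0.004], [0, 0, 0.004], [0, 0, 0.004], [0, 0, 0.003], [0, 0, 0]]' --rot '[[0, 0, 0], [0, 0, 0], [0, 0, 0], [0, 0, 0], [0, 0, 0], [0, 0, 0], [0, 0, 0], [0, 0, 0]]'

```text
time: 16.48
position: [0.6158, -0.1399, 0.1361]
orientation: [3.141, 0.001, 0.001]
wrist_force: [-2.3, 0.8, 4.9]
gripper_width: 0.724
finger_force: 25.0
```

>>> send_rows --hand '[88, 88, 88, 88, 88, 88, 88, 88, 88, 88, 88, 88]' --slide '[[0, 0, 0], [0, 0, 0], [0, 0, -0.01], [0, 0, -0.03], [0, 0, -0.06], [0, 0, -0.06], [-0.058, 0, 0], [-0.058, 0, 0], [-0.058, -0.03, 0], [0, -0.055, 0], [0, -0.055, 0], [0, 0, 0]]' --rot '[[0, 0, 0], [0, 0, 0], [0, 0, 0], [0, 0, 0], [0, 0, 0], [0, 0, 0], [0, 0, 0], [0, 0, 0], [0, 0, 0], [0, 0, 0], [0, 0, 0], [0, 0, 0]]'

```text
time: 17.98
position: [0.444, 0.0015, 0.2958]
orientation: [-3.141, -0.009, -0.003]
wrist_force: [0.0, 0.1, 0.1]
gripper_width: 0.882
finger_force: 0.0
```

```bash
python3 - <<'E'
from look import *
cv2.imwrite("pics/w8.png",im)
auto("coarse",(.6145,-.14,.162),*B,zl=.134)
auto("lid",(.436,.012,.012),*W,s=36)
auto("knob",(.436,.012,.036),(0,0,0),(180,255,45),s=14,zl=.019)
E
```

```text
[ 4.44206833e-01 -2.18915972e-04  2.95671182e-01]
raw [ 0.6098 -0.1381] dia 71.5 expected 76.9
coarse 457 -5 [ 0.6127 -0.1427]
raw [0.4377 0.014 ] dia 73.9 expected 66.5
lid 269 179 [0.4375 0.014 ]
raw [0.4361 0.0108] dia 21.8 expected 68.2
knob 269 183 [0.435  0.0109]
```

View pics/w8.png

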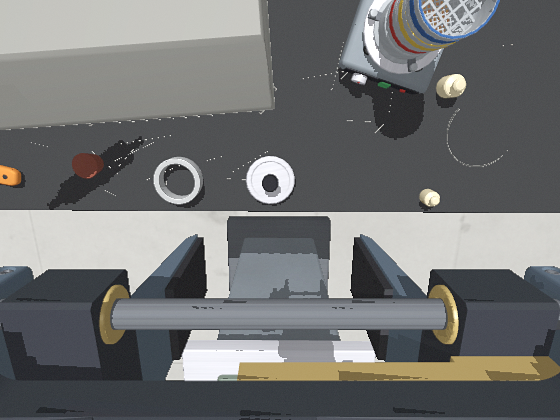

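The stack looks sound; lid is at (270,180), knob centre (0.436,0.011). Taking it by the knob, with the tips kept above the flange.

>>> send_rows --hand '[60, 60, 60, 60, 60, 60, 60, 60, 60, 60, 15, 15, 15, 15, 15, 15]' --slide '[[-0.008, -0.0105, 0], [0, 0, 0.06], [0, 0, 0.06], [0, 0, 0.06], [0, 0, 0.05], [0, 0, 0.025], [0, 0, 0.013], [0, 0, 0.0065], [0, 0, 0.004], [0, 0, 0], [0, 0, 0], [0, 0, 0], [0, 0, 0], [0, 0, 0], [0, 0, 0], [0, 0, 0]]' --rot '[[0, 0, 0], [0, 0, 0], [0, 0, 0], [0, 0, 0], [0, 0, 0], [0, 0, 0], [0, 0, 0], [0, 0, 0], [0, 0, 0], [0, 0, 0], [0, 0, 0], [0, 0, 0], [0, 0, 0], [0, 0, 0], [0, 0, 0], [0, 0, 0]]'

```text
time: 20.02
position: [0.4364, 0.0094, 0.0166]
orientation: [-3.141, -0.0, -0.001]
wrist_force: [0.3, 2.1, 3.2]
gripper_width: 0.23
finger_force: 25.0
```

>>> send_rows --hand '[15, 15, 15, 15, 15, 15, 15, 15, 15, 15, 15, 15, 15]' --slide '[[0, 0, -0.02], [0, 0, -0.055], [0, 0, -0.055], [0, 0, -0.05], [0, 0, -0.05], [0, 0.05, 0], [0, 0.05, 0], [0.045, 0.05, 0], [0.045, 0.0005, 0], [0.045, 0, 0], [0.046, 0, 0], [0, 0, 0.04], [0, 0, 0]]' --rot '[[0, 0, 0], [0, 0, 0], [0, 0, 0], [0, 0, 0], [0, 0, 0], [0, 0, 0], [0, 0, 0], [0, 0, 0], [0, 0, 0], [0, 0, 0], [0, 0, 0], [0, 0, 0], [0, 0, 0]]'

```text
time: 21.65
position: [0.6117, -0.1372, 0.2021]
orientation: [-3.14, -0.001, 0.015]
wrist_force: [-0.3, 0.3, -1.4]
gripper_width: 0.23
finger_force: 25.0
```

```bash
python3 - <<'E'
from look import *
z=sensors.state()["position"][2]-.0166
auto("lid",(.614,-.14,z+.012),*W,s=75)
sc=viewer.read_camera("scene"); u,v=map(int,proj("scene",(.614,-.14,.16)))
a=cv2.resize(sc[v-45:v+45,u-40:u+40],(400,450),interpolation=cv2.INTER_CUBIC)
b=cv2.resize(im[180:360,195:365],(400,450))
cv2.imwrite("pics/m9.png",np.hstack([a,b]))
E
```

```text
[ 0.61281354 -0.1375582   0.20467928]
raw [ 0.6128 -0.1391] dia 106.4 expected 91.9
lid 281 259 [ 0.5999 -0.1392]
```

View pics/m9.png

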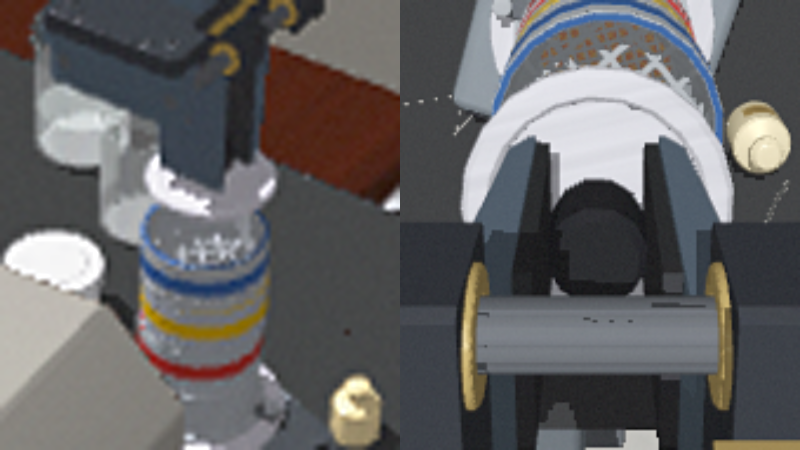

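Left: the stack is straight and the lid hovers above it. Right: the lid is slightly to +y of the coarse rim. I compute the offset from the edge pixels: lid edges u 221/336.5, front v 207; coarse edges u 235/332, front v 186.

```bash
python3 - <<'E'
from h import *
c=viewer.get_calibration("wrist"); s=sensors.state()["position"]; print(s)
zl=s[2]-.0166+.012
print("lid", ray("wrist",279,207,zl,c)-[.033,0,0], [ray("wrist",u,260,zl,c)[1].round(4) for u in (221,336.5)])
print("coarse", ray("wrist",283.6,186,.162,c)-[.033,0,0],[ray("wrist",u,215,.162,c)[1].round(4) for u in (235,332)])
E
```

```text
[ 0.61370073 -0.13778928  0.20654588]
lid [ 0.61261396 -0.13939009  0.20194588] [np.float64(-0.1067), np.float64(-0.1719)]
coarse [ 0.61541615 -0.14250003  0.162     ] [np.float64(-0.1103), np.float64(-0.1748)]
```

Shift of +3 mm in x and -3 mm in y, then lower 36 mm.

>>> send_rows --hand '[15, 15, 15, 15, 15, 15, 15, 15, 15, 15]' --slide '[[0.003, 0.003, 0], [0, 0, 0.01], [0, 0, 0.008], [0, 0, 0.004], [0, 0, 0.003], [0, 0, 0.003], [0, 0, 0.003], [0, 0, 0.003], [0, 0, 0.002], [0, 0, 0]]' --rot '[[0, 0, 0], [0, 0, 0], [0, 0, 0], [0, 0, 0], [0, 0, 0], [0, 0, 0], [0, 0, 0], [0, 0, 0], [0, 0, 0], [0, 0, 0]]'

```text
time: 23.0
position: [0.6172, -0.1406, 0.1707]
orientation: [3.141, 0.001, 0.001]
wrist_force: [-0.1, 0.8, -0.5]
gripper_width: 0.231
finger_force: 25.0
```

>>> send_rows --hand '[15, 45, 45, 45, 45, 45, 45, 45, 45, 45, 45, 45]' --slide '[[0, 0, 0.001], [0, 0, 0], [0, 0, 0], [0, 0, 0], [0, 0, -0.01], [0, 0, -0.03], [0, 0, -0.05], [0, 0, -0.05], [-0.05, 0, 0], [-0.05, 0, 0], [-0.05, 0, 0], [0, 0, 0]]' --rot '[[0, 0, 0], [0, 0, 0], [0, 0, 0], [0, 0, 0], [0, 0, 0], [0, 0, 0], [0, 0, 0], [0, 0, 0], [0, 0, 0], [0, 0, 0], [0, 0, 0], [0, 0, 0]]'

```text
time: 24.5
position: [0.4644, -0.1405, 0.311]
orientation: [3.141, -0.001, 0.002]
wrist_force: [0.9, 0.6, -0.1]
gripper_width: 0.445
finger_force: 0.0
```

```bash
python3 - <<'E'
from look import *
sc=viewer.read_camera("scene"); u,v=map(int,proj("scene",(.614,-.14,.14)))
a=cv2.resize(sc[v-45:v+45,u-40:u+40],(400,450),interpolation=cv2.INTER_CUBIC)
u,v=map(int,proj("wrist",(.614,-.14,.166),c)); v=max(v,80); b=cv2.resize(im[v-80:v+100,u-80:u+80],(400,450))
cv2.imwrite("pics/m10.png",np.hstack([a,b])); print(sensors.state()["wrist_force"])
E
```

```text
[ 0.46645396 -0.14074338  0.31084092]
[ 0.3993869   0.77444416 -0.15023341]
```

View pics/m10.png

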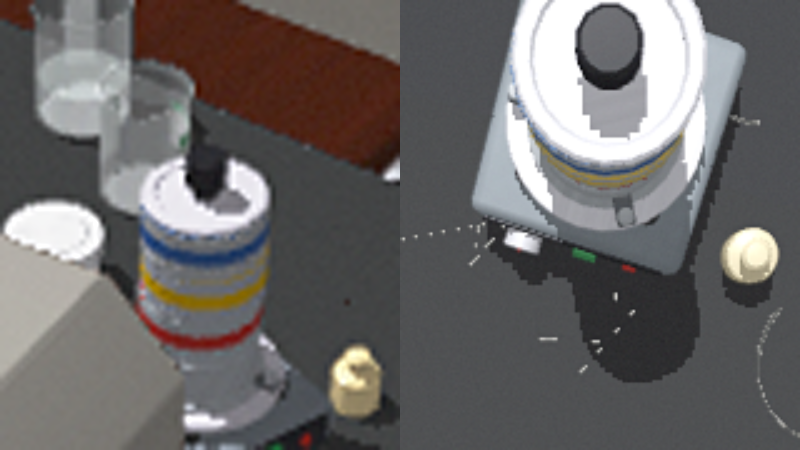

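Both views show the stack closed, straight and level: red, yellow, blue, then the lid flush on the rim. The gripper is clear. Handing in.

```bash
python3 -c "
from workcell import job; print(job.hand_in())"
```

```text
the job is handed in; nothing more can be done
None
```

The pan, fine, medium and coarse sieves and the lid are stacked, and in the last camera views the stack looks straight, level and fully seated; the job is handed in (about 25 s used of 112 s), but hand-in returned no verdict.

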